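Join the model tower on its dowels and keep it pressed

TASK

Lift the orange dowel cover off the lower tower section in the bench clamp and hang it by its loop handle on the hook of the aluminium stand, letting go of it there. Then set the loose upper tower section down over the two dowels until it sits fully home on the lower section, and press it down firmly (about 10 N); finish while still holding it pressed there, not letting go. Leave the clutter on the shelf alone.

Things in the scene. Friction and masses are not known exactly. Their poses are not given: they have to be found in the camera images.
- cover: Orange cover, 70 g: upturned tray 44 (x) x 64 (y) x 22 mm high, at first standing on the lower section, in line with it. On top a loop handle in its y-z plane: uprights at y +-21 mm, round 8 mm bar along y at z 66 mm; opening under the bar 34 mm wide, z 22 to 62 mm. Above the bar a finger tab 24 (x) x 14 (y) mm, z 68 to 98 mm, to pinch along y. Origin: centre of underside; z up
- cover_bar (a point): centre of the cover's loop bar, 66 mm above the cover's origin; axes as the cover's
- cover_tab (a point): upper part of the cover's finger tab, 92 mm above the cover's origin: with the TCP here the fingertips end 3 mm above the bar, clear of the hook's path
- stand: Fixed folded aluminium stand. From its post head (x 80, z to 193 mm) a dark steel wire hook 7 mm thick points to its -x: trough with wire axis at z 170 mm, x -8 to 12 mm, then an upturned tip at x -20 mm, top z 188 mm. Feet and base plate at x 30 to 120, y +-65 mm. Hang a bar lying along y by passing it over the tip in +x, then down. Origin: on the table under the trough; z up
- hook_seat (a point): where the centre of a bar 8 mm thick rests in the hook's trough: 177.5 mm above the stand's origin; axes as the stand's
- clamp: Black steel bench clamp, fixed, base 90 x 170 x 25 mm, jaws closing along its y on the lower tower section (up to z = 70 mm; y to +-47 mm), screw and cross bar towards its -y, to y = -100 mm. Origin: centre of its underside; z up
- tower_lower: Grey resin lower tower section 44 (x) x 64 (y) mm held rigidly in the clamp, flat top 85 mm above the table. Two brass dowels stand on its top at x = 0, y = +-18 mm: 10 mm thick, 13 mm tall, tapering at the top. Origin and axes: those of the clamp, at table height
- seat (a point): centre of the lower section's flat top, between the feet of the dowels; axes as the clamp's
- tower_upper: Light grey resin upper tower section, loose, about 160 g, 44 (x) x 64 (y) x 60 mm high with battlements from z = 48 mm up, standing upright on the table. In its underside two sockets 13 mm wide and 16 mm deep at x = 0, y = +-18 mm; it fits either way round. Flat sides to grip across its 44 mm (fingers closing along x). Origin: centre of the underside; z up
- pawn: white plastic pawn, 34 mm wide, 70 mm high, leave alone; origin: centre of its underside
- bowl: blue glass bowl, 110 mm wide, 50 mm high, leave alone; origin: centre of its underside
- hedge: plastic hedge strip on a cork base, 30 x 200 x 48 mm, long along its y, leave alone; origin: centre of its underside
- paint_jar: paint jar with red cap, 44 mm wide, 55 mm high, leave alone; origin: centre of its underside
- glue_bottle: glue bottle with orange cap, 40 mm wide, 100 mm high, leave alone; origin: centre of its underside
There are look-alikes about, which are no part of the job. Several things look just like the tower_upper: the one meant starts farthest to the robot's right.

How it is judged:
By the outcome, as a careful person would: the job done as asked, in the order asked, and still so for the second after the job is handed in, while the arm keeps its last pose, push and grip.
It also fails if it takes over 54 s, if anything falls off the work surface, if the arm or the gripper's body presses on something with over 40 N, if the wrist force passes 120 N, or if a joint passes its speed limit or range.

ROBOT

A 6-joint arm with a two-finger parallel gripper is mounted at the origin on the work surface. World frame = base frame: x ahead of the robot, y to its left, z up, the work surface at z = 0. Lengths are in m, angles in rad, forces in N, time in s.
With the tool pointing down it reaches from about 0.375 to 0.9 m from the base axis. Payload 3.1 kg.
Tool frame: the origin (TCP) lies between the finger pads, 19 mm behind the fingertips; this is the grasp point; z points along the fingers, y is the line along which they close (so a half turn about z gives the same grasp; the last joint's range is limited). The gripper opens to 87 mm and grips with 3 to 60 N. Pads are 19 mm wide; open, the fingers measure 117 mm over their backs; the gripper's body (75 mm by 190 mm) begins 51 mm behind the grasp point.
Start: joints at [-1.351, 0.527, 1.433, -0, 1.181, -0.178], TCP at [0.243, -0.576, 0.241] pointing down, gripper open.
Joint ranges: [-3.08, 3.08], [-0.75, 2.2], [0.22, 2.44], [-1.43, 4.57], [0, 2.65], [-2.85, 2.85]. Speed limits (rad/s): [2.79, 2.79, 3.14, 3.14, 3.14, 3.14].

INTERFACE

Orientations are given as a unit quaternion [x, y, z, w].
In Python, from rig import get_obs, camera, hand_in, cut_out gives the robot as it stands.
- The arm moves only by the tool step_arm, never from a script. Its argument "rows" is a list of rows, each a list of 6 numbers: the shift along the world's x, y, z in m, then the turn, a rotation vector about the world's x, y, z in degrees. A call has 1 to 12 rows; each row shifts and turns the commanded pose from where the row before left it; what a row does not reach is not made up. A row lasts 1/8 s, in which the tool goes at most 62.5 mm and 10.7 degrees, less where a joint would pass 70% of its speed; a pose out of reach is approached as far as the arm can. A call is refused whole if a number of a shift passes 0.0625 or a number of a turn 10.7, either way. A call with a gripper value outside its range is refused whole. "jaw" is the finger opening in m, from 0 to 0.087, set as the call begins (left out, the last holds). The fingers move at their own pace and stop on an object; "squeeze" is the grip in N (left out, the last holds). Time passes only in rows, so rows that do not move let the fingers close. It gives the time, the measured TCP pose, the force, the opening and the grip force at its end, in the units of the state.
- get_obs(): the state, without advancing time (a new reading comes with each control period).
- camera(name): name is "scene" or "top"; returns a dict with "pixels" (384x512x3 uint8, blue, green, red), "depth" (384x512 float32, m along the optical axis (not along the pixel's ray), 0 where there is no reading), "fov_y" (degrees; the focal length in pixels is half the picture's height over the tangent of half this angle, whatever the lens; pixels are square), "cx", "cy" (the principal point, pixels), "extrinsics" (4x4, takes a point from camera to world coordinates). Camera axes: x right, y up, looking along -z (the intrinsics and any distortion apply to the point x, -y, -z); pixel columns grow to the right and rows downward; lengths in m; the calibration is good to about 2 mm. A picture is of the moment at which its call begins.
- hand_in(): hands the job in; it is judged then, once.
Trained networks look in the newest picture that a camera, given by its name, has taken for a name from the list of things; names that differ only in an ending like _2 or _b are one class to them, and where a whole thing is asked for, a point or a joint stands for the part that bears it (a point fixed in the world has none). Each returns a list of dicts, best first, with "confidence" (0 to 1); they miss things now and then, are a little off and sometimes report something else, mostly with a low value. They report only what shows in the picture. A call takes as long as a camera call. They do not tell look-alikes from the thing itself.
- cut_out(label, camera): "region" (384x512 bool, what is visible of it) and "extent" ([centre column, centre row, width, height] in pixels, round what is visible of it).
The state is a dict: "time": time; "q": joint angles; "joint_velocities": joint speeds; "joint_torque": joint torques, N m; "position": TCP position; "tool_rot": TCP orientation; "ft_force": force on the tool from outside, world axes, zero at the start; "moment": the same for the moment, N m; "grip_width": finger opening in m; "grip_force": force on a finger pad.
Only numpy, scipy, OpenCV 4.12 (cv2) and the standard library are available. Lean on these libraries where they do the work, as an engineer would, in place of code of your own. Each camera call takes 0.05 s, during which the arm holds its last target. There are 200 camera calls.

## Working session

There is one attempt and no reset: what is moved stays moved. The work goes in short steps, Python scripts to look and compute and a tool call to move; the robot and the scene stay as the last step left them, time stands still between calls to the robot, and variables do not carry over. Pictures are saved under pics/ and viewed, at most 10 in all, crops included, and the job is handed in when it is done.

Besides the shell and the picture viewer there is one more tool, called after "Emit:" by a JSON object that holds its "name" and its "arguments", one argument or row to a line. step_arm: Moves the arm, as the interface text tells. Its arguments: {"type":"object","properties":{"rows":{"type":"array"},"jaw":{"type":"number"},"squeeze":{"type":"number"}},"required":["rows"]}

```bash
mkdir -p pics
cat > h.py <<'E'
import numpy as np, cv2
from rig import get_obs, camera, cut_out
def K(c):
    H=c["pixels"].shape[0]; return H/2/np.tan(np.radians(c["fov_y"])/2)
def cloud(c):
    f=K(c); d=c["depth"]; v,u=np.mgrid[0:d.shape[0],0:d.shape[1]]
    P=np.stack([(u-c["cx"])/f*d,-(v-c["cy"])/f*d,-d,np.ones_like(d)],-1)
    W=P@np.array(c["extrinsics"]).T
    W[d<=0]=np.nan
    return W[...,:3]
def proj(c,p):
    q=np.linalg.inv(c["extrinsics"])@np.r_[p,1]; f=K(c)
    return c["cx"]+f*q[0]/-q[2], c["cy"]-f*q[1]/-q[2]
E
python3 - <<'E'
from h import *
ims=[]
for n in ("scene","top"):
    c=camera(n); print(n,{k:(np.round(v,3).tolist() if k=="extrinsics" else v) for k,v in c.items() if k not in("pixels","depth")})
    cv2.imwrite(f"pics/{n}0.png",c["pixels"]); W=cloud(c)
    for l in ("cover","stand","clamp","tower_lower","tower_upper","bowl","hedge","glue_bottle"):
        for r in cut_out(l,n):
            if r["confidence"]<.3: continue
            m=r["region"]; w=W[m]; w=w[~np.isnan(w[:,0])]
            print(l,round(r["confidence"],2),np.round(r["extent"]).astype(int).tolist(),"med",np.round(np.median(w,0),3) if len(w) else None,"lo",np.round(np.percentile(w,3,0),3) if len(w) else None,"hi",np.round(np.percentile(w,97,0),3) if len(w) else None)
E
```

```text
scene {'fov_y': 52.39135733888718, 'cx': 257.9666216231321, 'cy': 192.42305349986086, 'extrinsics': [[0.73, -0.509, 0.457, 1.071], [0.684, 0.539, -0.492, -0.545], [0.004, 0.671, 0.741, 0.929], [0.0, 0.0, 0.0, 1.0]]}
cover 0.75 [284, 286, 64, 54] med [ 0.779 -0.135  0.034] lo [ 0.758 -0.218  0.001] hi [ 0.797 -0.041  0.047]
cover 0.59 [240, 181, 24, 37] med [ 0.509 -0.022  0.106] lo [ 0.479 -0.051  0.083] hi [0.529 0.011 0.181]
cover 0.54 [238, 203, 24, 20] med [ 0.525 -0.028  0.06 ] lo [ 0.495 -0.053  0.028] hi [0.532 0.004 0.082]
stand 0.65 [315, 158, 47, 68] med [0.593 0.243 0.004] lo [ 0.54   0.193 -0.002] hi [0.629 0.316 0.186]
clamp 0.95 [240, 208, 68, 44] med [ 0.525 -0.048  0.026] lo [ 0.469 -0.109  0.006] hi [0.559 0.053 0.077]
tower_lower 0.84 [240, 202, 27, 21] med [ 0.524 -0.03   0.059] lo [ 0.489 -0.053  0.025] hi [0.532 0.002 0.082]
tower_upper 0.95 [166, 212, 32, 26] med [ 0.383 -0.201  0.044] lo [ 0.324 -0.226 -0.003] hi [ 0.41  -0.164  0.06 ]
tower_upper 0.77 [149, 255, 34, 30] med [ 0.472 -0.316  0.046] lo [ 0.436 -0.346 -0.001] hi [ 0.495 -0.28   0.061]
tower_upper 
[... 938 characters left out ...]
0.018] hi [ 0.487 -0.275  0.063]
tower_upper 0.64 [325, 189, 25, 23] med [ 0.556 -0.194  0.051] lo [ 0.529 -0.224  0.013] hi [ 0.584 -0.163  0.064]
tower_upper 0.56 [323, 245, 20, 14] med [ 0.374 -0.192  0.051] lo [ 0.343 -0.217  0.04 ] hi [ 0.404 -0.166  0.064]
tower_upper 0.56 [284, 254, 20, 17] med [ 0.34  -0.067  0.051] lo [ 0.315 -0.096  0.038] hi [ 0.363 -0.035  0.064]
bowl 0.94 [236, 122, 34, 34] med [0.789 0.1   0.02 ] lo [0.737 0.051 0.001] hi [0.829 0.145 0.05 ]
hedge 0.86 [300, 130, 54, 16] med [ 0.767 -0.122  0.038] lo [ 0.748 -0.214  0.001] hi [ 0.787 -0.031  0.051]
glue_bottle 0.55 [415, 187, 17, 12] med [ 0.568 -0.493  0.066] lo [ 0.553 -0.51   0.019] hi [ 0.588 -0.482  0.102]
```

Run:
```python
import cv2,numpy as np
a=cv2.imread("pics/scene0.png"); b=cv2.imread("pics/top0.png")
cv2.imwrite("pics/a.png",cv2.resize(a[100:360,80:400],(800,650))[:600])
cv2.imwrite("pics/b.png",cv2.resize(b[90:290,160:430],(800,593),interpolation=cv2.INTER_CUBIC))
```

```text
(no output)
```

View pics/a.png

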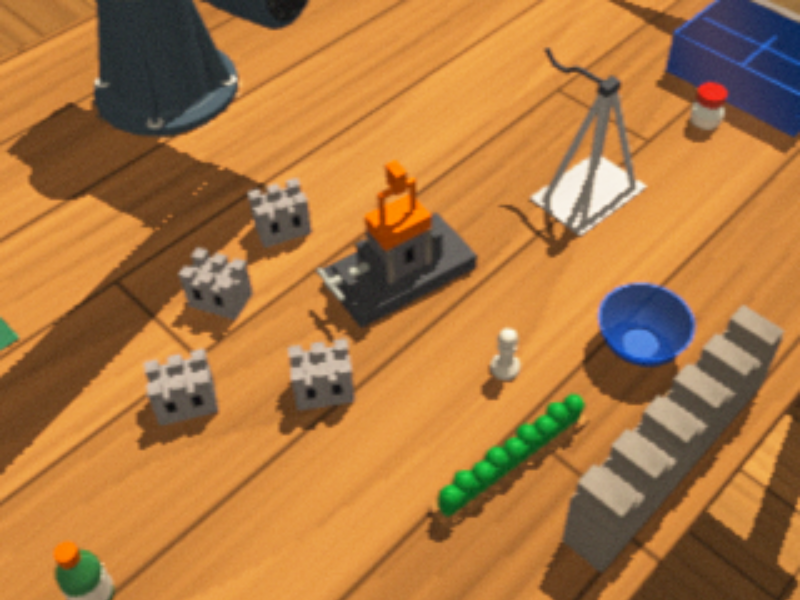

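View pics/b.png

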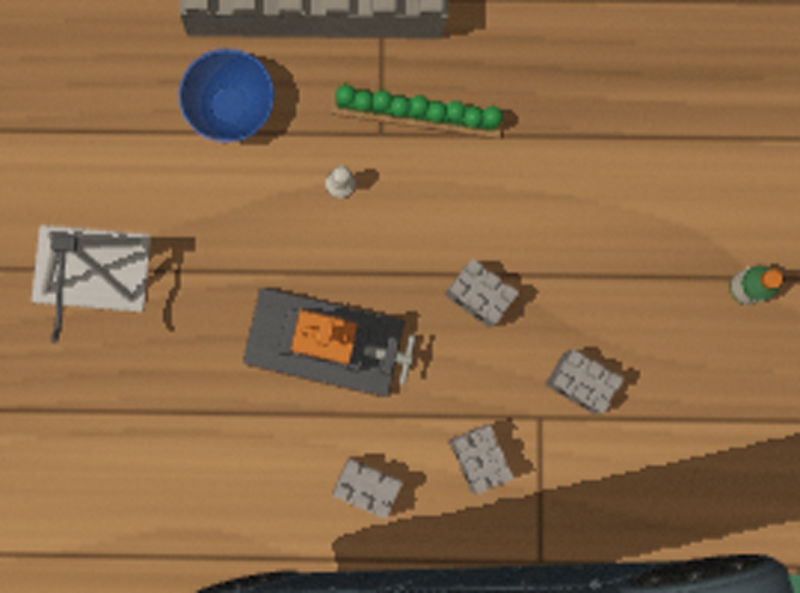

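Four tower_upper look-alikes (top picture, full-res pixels): (358,219), (325,189), (323,245), (284,254). The one at (358,219) has the smallest y (-0.31), so it is farthest to the robot's right; scene crop (180,388). The two cameras disagree by about 1 cm, so I'll check for lens distortion.

Run:
```python
from h import *
b=cv2.imread("pics/top0.png"); cv2.imwrite("pics/crop_up.png",cv2.resize(b[175:275,260:390],(780,600),interpolation=cv2.INTER_CUBIC))
for n in ("scene","top"):
    c=camera(n); W=cloud(c); np.savez(f"{n}.npz",**{k:v for k,v in c.items()})
    print(n,"table z (mm) on pixel grid")
    Z=W[...,2]*1000
    for r in range(16,384,44):
        print([ (int(np.nanmedian(Z[r-4:r+4,x-4:x+4])) if np.isfinite(Z[r-4:r+4,x-4:x+4]).any() else None) for x in range(16,512,40)])
```

```text
scene table z (mm) on pixel grid
[327, 285, 580, 557, -682, -506, -382, -266, -170, -88, 176, 215, 171]
[186, 132, 299, 448, 406, -2, -3, -225, -177, -97, -13, 85, -98]
[-752, -754, -753, 178, 261, -2, -2, -3, -3, 48, -209, -358, -318]
[-751, -1, -1, 12, -1, -2, -2, -2, -2, -2, -3, 97, -569]
[-1, -1, -1, -1, -1, -1, 24, -2, -2, -2, -3, -752, -755]
[1, 1, -1, -1, -1, 0, -1, -2, 3, 89, -5, -754, -754]
[2, -1, -1, 0, -1, -1, -1, 7, 108, -2, -753, -752, -754]
[159, 21, 0, -1, 0, 0, -1, -1, -1, -752, -751, -753, -753]
[159, 65, 0, 0, 0, -1, -1, -1, -751, -751, -753, -752, -753]
top table z (mm) on pixel grid
[-753, -752, -751, -752, -752, -752, -752, -750, -751, -752, -753, -751, -752]
[-752, -750, -751, -751, -752, -754, -750, -751, -751, -751, -752, -749, -752]
[-750, 0, 28, -1, 0, 0, 1, 2, 0, -2, -1, -1, -372]
[-751, 1, 3, -1, 0, -1, 0, -1, 0, -1, 0, 0, -4]
[-589, 50, 6, -1, 1, -1, 23, -1, 0, -1, 24, 71, 158]
[-588, 0, -1, 0, 0, -1, -1, 0, 0, 0, 0, 117, 158]
[-598, 0, 0, 0, 0, 0, 0, 1, 1, 350, 806, 0, 328]
[-736, 0, -1, 0, 0, 0, 432, 584, 703, 796, 832, 694, 0]
[-750, 0, 0, -1, 0, 0, 337, 0, 0, 0, 828, 741, 0]
```

View pics/crop_up.png

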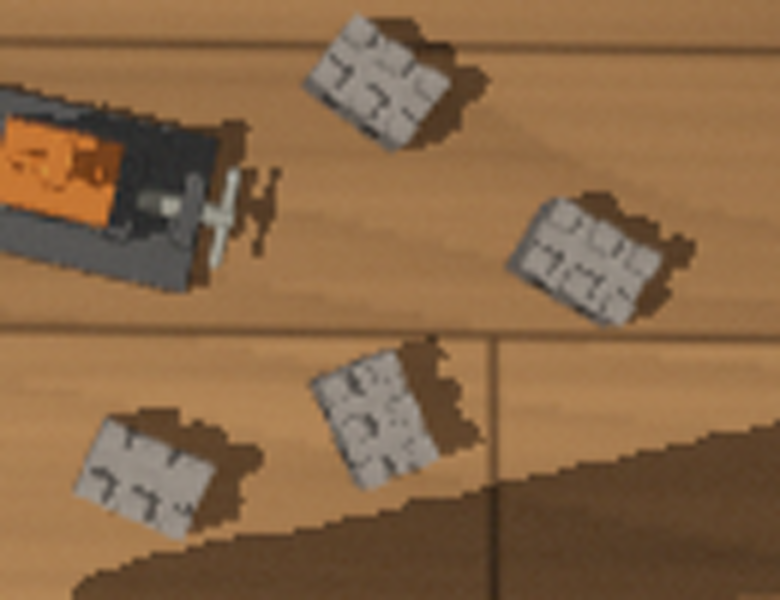

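The enlarged crop shows the target tower at crop (587,262), farthest right of the four; confirmed. Depth is flat, so there's no distortion; now compare fitted tops in both views.

```bash
cat >> h.py <<'E'
def rect(P):
    """min-area rect of xy points (m): centre, sides, angle of long side deg"""
    (x,y),(w,h),a=cv2.minAreaRect((P[:,:2]*1000).astype(np.float32))
    if w<h: w,h,a=h,w,a+90
    return np.round([x,y,w,h,(a+90)%180-90],1)
def pts(W,c,r,z0,z1):
    m=(np.hypot(W[...,0]-c[0],W[...,1]-c[1])<r)&(W[...,2]>z0)&(W[...,2]<z1); return W[m]
E
python3 - <<'E'
from h import *
for n in ("scene","top"):
    c=dict(np.load(n+".npz")); W=cloud(c); print(n)
    for t in ((.46,-.31),(.558,-.195),(.375,-.193),(.34,-.067)):
        P=pts(W,t,.055,.054,.07); print(" tower",len(P),rect(P),np.round(np.median(P,0)*1000,1),"mid",np.round((P.min(0)+P.max(0))*500,1))
    P=pts(W,(.787,.1),.08,.045,.056); print(" bowl rim",rect(P))
    P=pts(W,(.765,-.125),.12,.042,.06); print(" hedge",rect(P), P.mean(0)*1000)
    P=pts(W,(.5,-.02),.06,.1,.118); print(" cover tray",len(P),rect(P),np.median(P[:,2]))
    P=pts(W,(.5,-.02),.06,.178,.19); print(" tab top",len(P),P.mean(0)*1000,rect(P))
    P=pts(W,(.5,-.02),.06,.14,.16); print(" bar",len(P),P.mean(0)*1000,rect(P))
    P=pts(W,(.56,.25),.1,.15,.21)
    print(" hook",len(P),rect(P)); print(np.round(P*1000).astype(int)[np.argsort(P[:,1])][::max(1,len(P)//25)].tolist())
    P=pts(W,(.5,-.02),.1,.018,.03); print(" clamp base",len(P),rect(P))
    P=pts(W,(.58,.25),.15,.185,.21);print(" head",len(P),P.mean(0)*1000 if len(P) else 0)
    P=pts(W,(.243,-.576),.12,.15,.30);print(" gripper",len(P),(P.min(0)*1000,P.mean(0)*1000,P.max(0)*1000) if len(P) else 0)
    print(proj(c,[.243,-.576,.241]))
E
```

```text
scene
 tower 173 [ 462.4 -311.2   64.7   46.5   61.9] [ 463.3 -314.3   58.4] mid [ 462.  -312.    58.3]
 tower 170 [ 560.8 -195.9   63.3   46.7   53.7] [ 561.8 -196.6   58.1] mid [ 561.5 -195.6   58.5]
 tower 146 [ 374.5 -195.7   66.8   46.    24.3] [ 374.5 -196.4   58.1] mid [ 374.2 -196.1   58.2]
 tower 115 [339.  -68.2  63.9  48.5  68. ] [342.7 -69.7  57.7] mid [340.3 -68.   58.4]
 bowl rim [782.2  96.1 108.4 105.1 -34.7]
 hedge [ 770.3 -101.8  199.4  139.3  -59.1] [ 773.67203322 -122.3208852    45.67784929]
 cover tray 254 [503.5 -17.8  65.9  47.7  77.6] 0.10517814072130233
 tab top 36 [505.14281892 -19.33416849 181.12087846] [505.  -18.5  23.3  13.4 -10.2]
 bar 55 [506.95394501 -20.35683347 151.70906978] [506.6 -18.5  45.9  22.7  63.1]
 hook 194 [548.9 248.9 114.2  37.7   1.6]
[[596, 231, 150], [588, 234, 159], [586, 235, 169], [598, 237, 159], [582, 238, 157], [592, 239, 166], [592, 240, 162], [600, 241, 150], [600, 242, 173], [600, 243, 188], [599, 245, 183], [597, 248, 187], [598, 250, 190], [571, 252, 185], [593, 253, 189], [577, 254, 188], [551, 254, 185], [543, 255, 183], 
[... 1441 characters left out ...]
 191], [583, 251, 191], [589, 253, 197], [571, 253, 190], [553, 254, 184], [546, 256, 190], [580, 256, 192], [508, 257, 178], [532, 257, 180], [514, 257, 176], [495, 258, 188], [560, 258, 180], [544, 260, 185], [535, 260, 182], [586, 260, 190], [538, 261, 179], [526, 261, 175], [489, 261, 183], [592, 263, 191], [492, 264, 186], [590, 267, 189], [581, 269, 155]]
 clamp base 757 [502.6 -16.4 169.8  90.3  77.8]
 head 70 [577.94779892 254.94619183 190.7737205 ]
 gripper 32 (array([ 196.80523078, -637.22496439,  225.6320764 ]), array([ 264.97516809, -583.41325011,  271.61360528]), array([ 306.26700807, -482.82220714,  299.5630535 ]))
(np.float64(465.41364901480557), np.float64(293.8018205376551))
```

Run:
```python
from h import *
from scipy.spatial.transform import Rotation as R
o=get_obs(); M=R.from_quat(o["tool_rot"]).as_matrix(); print(o["time"],np.round(o["position"],4),"\n",M.round(3),"tool y heading",np.degrees(np.arctan2(M[1,1],M[0,1])))
for n in ("scene","top"):
    c=dict(np.load(n+".npz")); W=cloud(c)
    H=pts(W,(.53,.258),.045,.14,.21)*1000; H=H[np.argsort(H[:,0])]
    vx,vy,x0,y0=cv2.fitLine(H[:,:2].astype(np.float32),cv2.DIST_HUBER,0,.01,.01).ravel()
    print(n,"hook dir",np.degrees(np.arctan(vy/vx)),"y at x=510:",y0+(510-x0)*vy/vx)
    for a in range(480,580,6):
        s=H[(H[:,0]>=a)&(H[:,0]<a+6)]
        if len(s): print("  ",a+3,len(s),s.mean(0).round(1),"zmax",s[:,2].max().round(1),"zmin",s[:,2].min().round(1))
    px=c["pixels"].astype(int); white=(px.min(-1)>120)&((px.max(-1)-px.min(-1))<60)
    m=white&(W[...,2]>-.006)&(W[...,2]<.012)&(np.hypot(W[...,0]-.585,W[...,1]-.25)<.1)
    print(" plate",m.sum(),rect(W[m]),W[m].mean(0))
```

```text
1.0 [ 0.2427 -0.5759  0.2413] 
 [[ 0.922  0.388  0.   ]
 [ 0.388 -0.922 -0.   ]
 [-0.     0.    -1.   ]] tool y heading -67.1504769011106
scene hook dir -5.0871983 y at x=510: 257.55728
   489 1 [491.4 260.2 183.7] zmax 183.7 zmin 183.7
   495 7 [495.6 259.7 180.1] zmax 184.3 zmin 174.7
   501 8 [501.1 259.7 171.7] zmax 177.5 zmin 167.8
   507 3 [507.7 258.4 168.8] zmax 170.0 zmin 167.7
   513 3 [513.1 256.8 168.7] zmax 170.7 zmin 165.4
   519 3 [518.6 256.2 170.8] zmax 171.2 zmin 170.1
   525 5 [524.6 255.3 170.1] zmax 174.5 zmin 164.2
   531 3 [530.9 254.9 174.3] zmax 176.7 zmin 173.1
   537 2 [535.8 254.8 177.7] zmax 178.4 zmin 177.0
   543 6 [542.6 254.3 183. ] zmax 184.8 zmin 179.4
   549 3 [549.  255.  184.1] zmax 185.9 zmin 181.8
   555 5 [555.  253.8 183.8] zmax 185.8 zmin 182.4
   561 3 [560.3 253.3 185. ] zmax 186.3 zmin 183.3
   567 5 [566.6 252.3 185. ] zmax 186.6 zmin 182.9
   573 3 [573.  251.5 185.4] zmax 186.2 zmin 184.6
 plate 539 [587.7 252.9 132.9  90.8  85.7] [0.58874284 0.25342192 0.0017038 ]
top hook dir -4.0059533 y at x=510: 259.58585
   489 4 [491.1 261.2 184.9] zmax 187.6 zmin 182.8
   495 2 [494.8 259.4 186.6] zmax 188.3 zmin 185.0
   501 5 [500.5 260.7 175.5] zmax 178.9 zmin 171.5
   507 5 [506.1 259.9 174.3] zmax 177.7 zmin 172.0
   513 3 [513.2 258.8 173.4] zmax 175.6 zmin 171.2
   519 4 [519.  259.8 171.6] zmax 175.8 zmin 168.1
   525 4 [524.7 259.1 176.4] zmax 178.3 zmin 175.1
   531 4 [530.6 258.6 180. ] zmax 180.8 zmin 179.0
   537 4 [536.6 258.6 181.2] zmax 182.4 zmin 179.3
   543 4 [542.3 257.9 186.1] zmax 188.9 zmin 184.4
   549 4 [548.4 258.  186.7] zmax 190.3 zmin 184.5
   555 6 [554.5 256.6 187. ] zmax 193.0 zmin 181.0
   561 5 [560.4 256.3 186.2] zmax 191.6 zmin 180.0
   567 4 [566.9 255.6 186.2] zmax 191.1 zmin 181.7
   573 4 [572.8 255.5 187.8] zmax 191.2 zmin 182.8
 plate 535 [586.3 255.5 130.1  89.8  85.7] [0.57934255 0.25502271 0.00312374]
```

Two views agree to about 2 mm. Averages: cover (503,-17) with its y axis at 77.8°, tab top measured at 182 mm; target tower (461.5,-310), long axis 61°; hook seat (512,259) with the stand yawed -4.5°.

Emit:
{"name": "step_arm", "arguments": {
  "rows": [
    [0.0236,0.0508,0.0017,0,0,-3.2],
    [0.0236,0.0508,0.0017,0,0,-3.2],
    [0.0236,0.0508,0.0017,0,0,-3.2],
    [0.0236,0.0508,0.0017,0,0,-3.2],
    [0.0236,0.0508,0.0017,0,0,-3.2],
    [0.0236,0.0508,0.0017,0,0,-3.2],
    [0.0236,0.0508,0.0017,0,0,-3.2],
    [0.0236,0.0508,0.0017,0,0,-3.2],
    [0.0236,0.0508,0.0017,0,0,-3.2],
    [0.0236,0.0508,0.0017,0,0,-3.2],
    [0.0236,0.0508,0.0017,0,0,-3.0],
    [0,0,0,0,0,0]
  ],
  "jaw": 0.05,
  "squeeze": 25
}}

```text
time: 2.5
position: [0.5035, -0.0139, 0.2603]
tool_rot: [0.995, -0.103, 0.001, -0.0]
ft_force: [-0.6, 0.1, 0.2]
grip_width: 0.0498
grip_force: 0.0
```

Emit:
{"name": "step_arm", "arguments": {
  "rows": [
    [0,0,-0.02,0,0,0],
    [0,0,-0.02,0,0,0],
    [0,0,0,0,0,0]
  ]
}}

```text
time: 2.88
position: [0.5008, -0.0179, 0.2188]
tool_rot: [0.994, -0.106, -0.002, -0.0]
ft_force: [0.2, -0.3, 0.2]
grip_width: 0.0499
grip_force: 0.0
```

Run:
```python
from h import *
o=get_obs(); p=np.array(o["position"]); print(p.round(4))
ims=[]
for n in ("scene","top"):
    c=camera(n); W=cloud(c); u,v=proj(c,p); u2,v2=proj(c,[.503,-.017,.177]); print(n,u,v,u2,v2)
    u,v=int(u),int(v); im=c["pixels"][v-40:v+40,u-50:u+50]; ims.append(cv2.resize(im,(500,400),interpolation=cv2.INTER_CUBIC))
    # fingers: dark points around
    P=pts(W,p,.09,.195,.24); print(len(P), rect(P), P.mean(0)*1000)
cv2.imwrite("pics/g1.png",cv2.resize(np.hstack(ims),(800,320)))
```

```text
[ 0.5008 -0.0179  0.2188]
scene 236.08426555040361 156.20599399583026 237.4349078897247 167.62653682439958
148 [501.9 -20.5  74.5  26.3  76.8] [505.76004849 -19.99064238 219.66710171]
top 269.8328955427168 201.41061497339666 269.4323651195092 201.65130833566542
0 [0. 0. 0. 0. 0.] [nan nan nan]<stdin>:8: RuntimeWarning: Mean of empty slice.
  ret = um.true_divide(
```

View pics/g1.png

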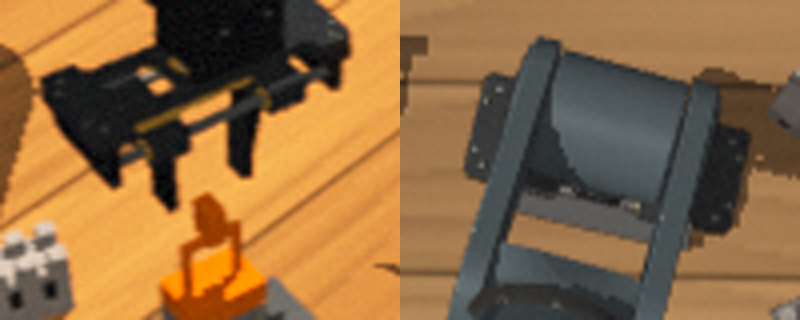

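Emit:
{"name": "step_arm", "arguments": {
  "rows": [
    [0,0,-0.015,0,0,0],
    [0,0,-0.015,0,0,0],
    [0,0,-0.013,0,0,0],
    [0,0,0,0,0,0],
    [0,0,0,0,0,0]
  ]
}}

```text
time: 3.6
position: [0.5028, -0.0173, 0.1774]
tool_rot: [0.994, -0.106, 0.001, 0.0]
ft_force: [-0.3, 0.3, -0.2]
grip_width: 0.0503
grip_force: 0.0
```

Emit:
{"name": "step_arm", "arguments": {
  "rows": [
    [0,0,0,0,0,0],
    [0,0,0,0,0,0],
    [0,0,0,0,0,0],
    [0,0,0,0,0,0],
    [0,0,0,0,0,0]
  ],
  "jaw": 0.0,
  "squeeze": 30
}}

```text
time: 4.22
position: [0.5023, -0.0171, 0.1769]
tool_rot: [0.994, -0.106, -0.0, -0.0]
ft_force: [-0.6, -0.2, 0.3]
grip_width: 0.0138
grip_force: 30.0
```

Emit:
{"name": "step_arm", "arguments": {
  "rows": [
    [0,0,0.01,0,0,0],
    [0,0,0.02,0,0,0],
    [0,0,0.019,0,0,0],
    [-0.007,0.0351,0,0,0,1],
    [-0.007,0.0351,0,0,0,1],
    [-0.007,0.0351,0,0,0,1],
    [-0.007,0.0351,0,0,0,1],
    [-0.007,0.0351,0,0,0,1],
    [-0.007,0.0351,0,0,0,1],
    [-0.007,0.0351,0,0,0,1],
    [-0.007,0.0351,0,0,0,0.6],
    [0,0,0,0,0,0]
  ]
}}

```text
time: 5.72
position: [0.4458, 0.2656, 0.2266]
tool_rot: [0.999, -0.038, 0.0, -0.0]
ft_force: [-0.0, -0.8, -0.9]
grip_width: 0.0135
grip_force: 30.0
```

Emit:
{"name": "step_arm", "arguments": {
  "rows": [
    [0,0,0,0,0,0],
    [0,0,0,0,0,0]
  ]
}}

```text
time: 5.98
position: [0.4466, 0.2628, 0.2261]
tool_rot: [0.999, -0.04, 0.0, 0.0]
ft_force: [0.1, 0.4, 0.3]
grip_width: 0.0135
grip_force: 30.0
```

Run:
```python
from h import *
o=get_obs(); p=np.array(o["position"]); print(p.round(4),o["time"])
ims=[]
for n in ("scene","top"):
    c=camera(n); W=cloud(c); px=c["pixels"].astype(int)
    org=(px[...,2]>150)&(px[...,1]<px[...,2]*.62)&(px[...,0]<60)
    near=org&(np.hypot(W[...,0]-p[0],W[...,1]-p[1])<.08); P=W[near]*1000
    print(n,len(P)); 
    T=P[(P[:,2]>148)&(P[:,2]<162)]; print(" traytop",len(T),rect(T/1000) if len(T)>5 else 0,T[:,2].mean() if len(T) else 0)
    B=P[(P[:,2]>190)&(P[:,2]<208)]; print(" bar",len(B),B.mean(0) if len(B) else 0, P[:,2].max())
    H=pts(W,(.53,.258),.045,.15,.21)*1000; H=H[(~org[np.newaxis].any()) if False else slice(None)]
    u,v=map(int,proj(c,[.48,.26,.19])); ims.append(cv2.resize(c["pixels"][v-45:v+45,u-50:u+50],(500,450),interpolation=cv2.INTER_CUBIC))
cv2.imwrite("pics/g2.png",cv2.resize(np.hstack(ims),(800,360)))
```

```text
[0.4466 0.2628 0.2261] 5.975
scene 274
 traytop 144 [449.1 260.   67.6  45.2  87.1] 154.12319567475308
 bar 19 [449.25421554 242.36058361 198.32731042] 344.8656370287997
top 2
 traytop 2 0 156.92204087367924
 bar 0 0 158.06357173229978
```

View pics/g2.png

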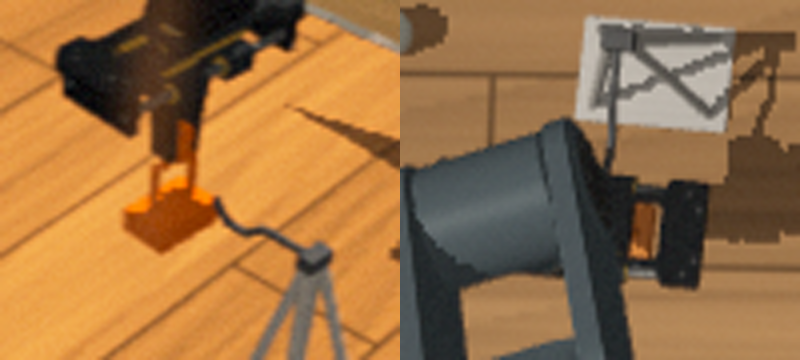

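Emit:
{"name": "step_arm", "arguments": {
  "rows": [
    [0.0112,-0.0007,0,0,0,0],
    [0.0112,-0.0007,0,0,0,0],
    [0.0112,-0.0007,0,0,0,0],
    [0.0112,-0.0007,0,0,0,0],
    [0.0112,-0.0007,0,0,0,0],
    [0.0112,-0.0007,0,0,0,0],
    [0,0,0,0,0,0],
    [0,0,0,0,0,0],
    [0,0,0,0,0,0]
  ]
}}

```text
time: 7.2
position: [0.5129, 0.2595, 0.2259]
tool_rot: [0.999, -0.04, -0.0, 0.0]
ft_force: [0.8, 0.0, -0.8]
grip_width: 0.0136
grip_force: 30.0
```

Run:
```python
from h import *
o=get_obs(); p=np.array(o["position"]); print(p.round(4),o["time"])
c=camera("scene")
u,v=map(int,proj(c,[.52,.26,.19])); cv2.imwrite("pics/g3.png",cv2.resize(c["pixels"][v-45:v+45,u-50:u+50],(660,594),interpolation=cv2.INTER_CUBIC))
```

```text
[0.5129 0.2595 0.2259] 7.2
```

View pics/g3.png

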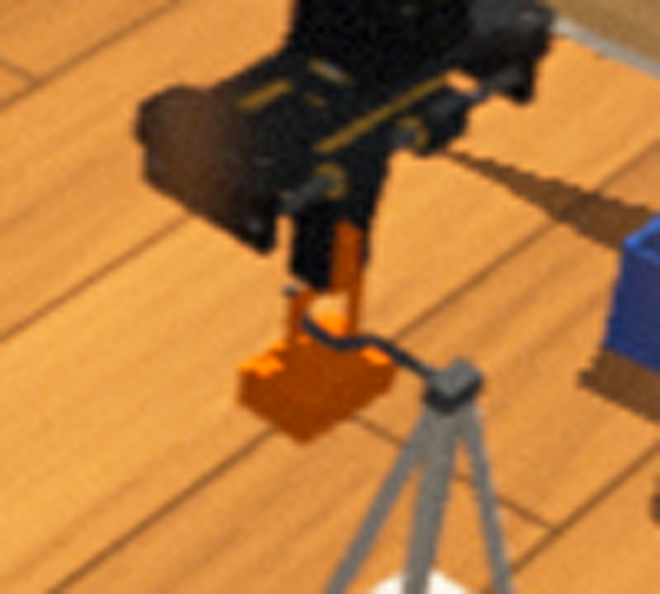

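The wire passes through the loop: the tip shows at (292,292) behind the near upright, the trough runs inside the opening, and there is no contact force. Lowering.

Emit:
{"name": "step_arm", "arguments": {
  "rows": [
    [0,0,-0.007,0,0,0],
    [0,0,-0.007,0,0,0],
    [0,0,-0.006,0,0,0],
    [0,0,-0.002,0,0,0],
    [0,0,0,0,0,0],
    [0,0,0,0,0,0]
  ]
}}

```text
time: 8.0
position: [0.5137, 0.2595, 0.2041]
tool_rot: [0.999, -0.04, 0.0, -0.0]
ft_force: [-1.6, -0.4, -1.1]
grip_width: 0.0137
grip_force: 30.0
```

Emit:
{"name": "step_arm", "arguments": {
  "rows": [
    [0,0,-0.001,0,0,0],
    [0,0,0,0,0,0],
    [0,0,0,0,0,0]
  ]
}}

```text
time: 8.38
position: [0.5135, 0.2595, 0.203]
tool_rot: [0.999, -0.04, 0.0, -0.0]
ft_force: [-0.3, 0.0, -0.1]
grip_width: 0.0138
grip_force: 30.0
```

Emit:
{"name": "step_arm", "arguments": {
  "rows": [
    [0,0,-0.001,0,0,0],
    [0,0,0,0,0,0],
    [0,0,0,0,0,0]
  ]
}}

```text
time: 8.75
position: [0.5136, 0.2595, 0.2025]
tool_rot: [0.999, -0.04, 0.0, -0.0]
ft_force: [-1.4, -1.1, 5.3]
grip_width: 0.014
grip_force: 30.0
```

Emit:
{"name": "step_arm", "arguments": {
  "rows": [
    [0,0,-0.001,0,0,0],
    [0,0,0,0,0,0],
    [0,0,0,0,0,0]
  ]
}}

```text
time: 9.12
position: [0.5137, 0.2595, 0.2023]
tool_rot: [0.999, -0.04, 0.0, -0.0]
ft_force: [-2.8, -1.2, 9.0]
grip_width: 0.014
grip_force: 30.0
```

Seated (contact force at the expected height). Ease off, open, and rise straight up.

Emit:
{"name": "step_arm", "arguments": {
  "rows": [
    [0,0,0.002,0,0,0],
    [0,0,0,0,0,0]
  ]
}}

```text
time: 9.38
position: [0.5136, 0.2595, 0.2027]
tool_rot: [0.999, -0.04, 0.0, -0.0]
ft_force: [0.7, 0.9, 1.8]
grip_width: 0.0137
grip_force: 30.0
```

Emit:
{"name": "step_arm", "arguments": {
  "rows": [
    [0,0,0,0,0,0],
    [0,0,0,0,0,0],
    [0,0,0,0,0,0],
    [0,0,0,0,0,0],
    [0,0,0.015,0,0,0],
    [0,0,0.03,0,0,0],
    [0,0,0.03,0,0,0],
    [0,0,0.01,0,0,0],
    [0,-0.03,0,0,0,0],
    [0,-0.06,0,0,0,0],
    [0,-0.06,0,0,0,0],
    [0,-0.06,0,0,0,0]
  ],
  "jaw": 0.04
}}

```text
time: 10.88
position: [0.513, 0.0479, 0.2877]
tool_rot: [0.999, -0.039, -0.0, -0.0]
ft_force: [0.7, -0.7, 0.5]
grip_width: 0.0404
grip_force: 0.0
```

Run:
```python
from h import *
o=get_obs(); p=np.array(o["position"]); print(p.round(4),o["time"])
for n in ("scene","top"):
    c=camera(n); W=cloud(c); px=c["pixels"].astype(int)
    org=(px[...,2]>120)&(px[...,1]<px[...,2]*.62)&(px[...,0]<60)
    P=W[org&(np.hypot(W[...,0]-.512,W[...,1]-.26)<.08)]*1000
    print(n,len(P),P.mean(0) if len(P) else 0,P.min(0),P.max(0))
    for k,(t,z0,z1) in {"tower":((.46,-.31),.054,.07),"lower":((.503,-.017),.08,.092),"dowels":((.503,-.017),.093,.105)}.items():
        Q=pts(W,t,.055,z0,z1)
        if len(Q)>3: print(k,len(Q),rect(Q),np.median(Q[:,2]))
    if n=="scene":
        u,v=map(int,proj(c,[.51,.15,.15])); cv2.imwrite("pics/g4.png",cv2.resize(c["pixels"][v-60:v+80,u-100:u+80],(720,560),interpolation=cv2.INTER_CUBIC))
```

```text
[0.513  0.0479 0.2877] 10.875
scene 421 [520.08172042 251.53456002 142.50013215] [491.31556409 186.75010671  -4.75923214] [542.13854081 291.4260174  209.85726265]
tower 176 [ 462.2 -311.5   63.9   46.9   59.5] 0.058472370848303534
lower 250 [503.7 -18.1  64.7  49.4  78.3] 0.08298334989318884
dowels 6 [506.2 -17.6  40.    7.7  78.8] 0.09562933417367936
top 208 [512.61640646 257.48081961 146.46668371] [491.92865115 229.79660156 122.77816055] [536.64532593 290.55336654 214.44894024]
tower 119 [ 460.7 -309.5   64.7   44.3   59.9] 0.05915992758056565
lower 35 [499.  -30.7  41.9  32.9 -12.6] 0.08513595398516194
```

View pics/g4.png

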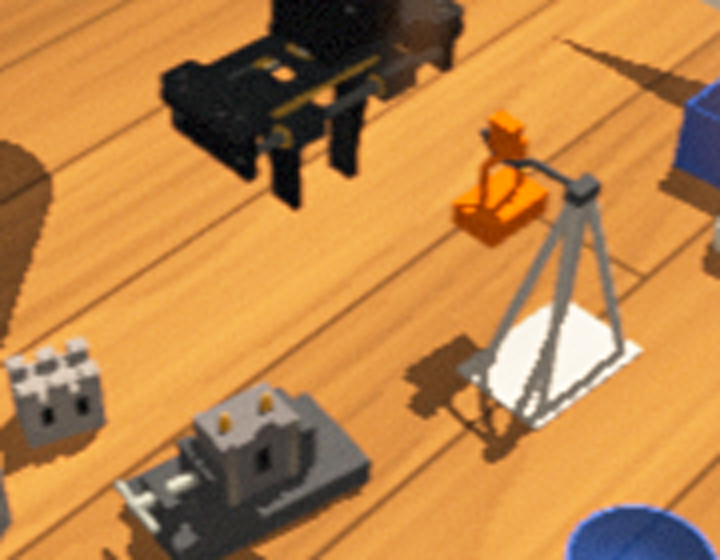

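The cover hangs freely on the hook (at (505,170)) and the dowels are bare. Now the upper tower: (461,-309.5), grip heading -29.8°.

Emit:
{"name": "step_arm", "arguments": {
  "rows": [
    [-0.0066,-0.0449,-0.02,0,0,8.1],
    [-0.0066,-0.0449,-0.02,0,0,8.1],
    [-0.0066,-0.0449,-0.02,0,0,8.1],
    [-0.0066,-0.0449,-0.02,0,0,8.1],
    [-0.0066,-0.0449,-0.02,0,0,8.1],
    [-0.0066,-0.0449,-0.02,0,0,8.1],
    [-0.0066,-0.0449,-0.02,0,0,8.1],
    [-0.0066,-0.0449,-0.02,0,0,8.1],
    [0,0,0,0,0,0],
    [0,0,0,0,0,0],
    [0,0,0,0,0,0]
  ],
  "jaw": 0.075
}}

```text
time: 12.35
position: [0.461, -0.3082, 0.1284]
tool_rot: [0.865, 0.502, 0.0, -0.0]
ft_force: [0.3, 0.1, -0.8]
grip_width: 0.0747
grip_force: 0.0
```

Emit:
{"name": "step_arm", "arguments": {
  "rows": [
    [0,-0.001,-0.02,0,0,0],
    [0,0,-0.025,0,0,0],
    [0,0,-0.025,0,0,0],
    [0,0,-0.02,0,0,0],
    [0,0,-0.01,0,0,0],
    [0,0,0,0,0,0],
    [0,0,0,0,0,0]
  ]
}}

```text
time: 13.22
position: [0.4613, -0.3108, 0.0288]
tool_rot: [0.865, 0.502, 0.0, 0.001]
ft_force: [0.6, -0.6, -0.1]
grip_width: 0.0751
grip_force: 0.0
```

Emit:
{"name": "step_arm", "arguments": {
  "rows": [
    [0,0,0,0,0,0],
    [0,0,0,0,0,0],
    [0,0,0,0,0,0],
    [0,0,0,0,0,0],
    [0,0,0,0,0,0]
  ],
  "jaw": 0.0,
  "squeeze": 40
}}

```text
time: 13.85
position: [0.4608, -0.3108, 0.0281]
tool_rot: [0.865, 0.502, 0.0, 0.0]
ft_force: [0.5, -0.7, 1.6]
grip_width: 0.0437
grip_force: 40.0
```

Emit:
{"name": "step_arm", "arguments": {
  "rows": [
    [0,0,0.02,0,0,0],
    [0,0,0.04,0,0,0],
    [0,0,0.05,0,0,0],
    [0.006,0.042,0.02,0,0,2.5],
    [0.006,0.042,0,0,0,2.5],
    [0.006,0.042,0,0,0,2.5],
    [0.006,0.042,0,0,0,2.5],
    [0.006,0.042,0,0,0,2.5],
    [0.006,0.042,0,0,0,2.5],
    [0.006,0.042,0,0,0,2.5],
    [0,0,0,0,0,0],
    [0,0,0,0,0,0]
  ]
}}

```text
time: 15.35
position: [0.5025, -0.0168, 0.1577]
tool_rot: [0.778, 0.628, -0.0, -0.0]
ft_force: [0.4, 0.3, -1.8]
grip_width: 0.044
grip_force: 40.0
```

Emit:
{"name": "step_arm", "arguments": {
  "rows": [
    [0,0,0,0,0,0],
    [0,0,0,0,0,0]
  ]
}}

```text
time: 15.6
position: [0.5027, -0.0177, 0.1579]
tool_rot: [0.779, 0.627, -0.0, 0.0]
ft_force: [-0.7, -0.2, -2.7]
grip_width: 0.0437
grip_force: 40.0
```

Run:
```python
from h import *
o=get_obs(); p=np.array(o["position"]); print(p.round(4),o["time"])
for n in ("scene","top"):
    c=camera(n); W=cloud(c); px=c["pixels"].astype(int)
    np.savez(n+"_up.npz",**c)
    u,v=map(int,proj(c,[.503,-.017,.14])); cv2.imwrite(f"pics/up_{n}.png",cv2.resize(c["pixels"][v-40:v+40,u-50:u+50],(750,600),interpolation=cv2.INTER_CUBIC))
    light=(px.min(-1)>90)
    Q=W[light&(np.hypot(W[...,0]-.503,W[...,1]+.017)<.06)&(W[...,2]>.12)&(W[...,2]<.20)]
    print(n,len(Q),Q.min(0),Q.max(0))
    S=Q[Q[:,2]>.182]; print(" top",len(S),rect(S) if len(S)>4 else 0)
    for z in range(85,200,5):
        s=pts(W,(.503,-.017),.06,z/1000,z/1000+.005); print(z,len(s),s.mean(0).round(4) if len(s) else "",end="; ")
```

```text
[ 0.5027 -0.0177  0.1579] 15.6
scene 18 [ 0.47899767 -0.05454664  0.1266476 ] [0.52305628 0.01612892 0.19090853]
 top 12 [487.9 -12.6  58.1   7.6  79.8]
85 36 [ 0.508  -0.0222  0.0861]; 90 9 [ 0.5061 -0.0177  0.092 ]; 95 5 [ 0.504  -0.0221  0.0957]; 100 0 ; 105 0 ; 110 0 ; 115 0 ; 120 0 ; 125 9 [ 0.5057 -0.0467  0.1289]; 130 15 [ 0.5125 -0.0433  0.1322]; 135 22 [ 0.5056 -0.0463  0.1374]; 140 18 [ 0.5084 -0.0459  0.1429]; 145 23 [ 0.5092 -0.0436  0.1473]; 150 22 [ 0.5099 -0.0445  0.1528]; 155 22 [ 0.5107 -0.0452  0.1577]; 160 15 [ 0.509  -0.045   0.1631]; 165 24 [ 0.5103 -0.0457  0.1674]; 170 19 [ 0.5085 -0.0447  0.1723]; 175 21 [ 0.5034 -0.0458  0.1775]; 180 20 [ 0.4956 -0.0384  0.1826]; 185 45 [ 0.4911 -0.0283  0.1876]; 190 11 [ 0.4799 -0.0286  0.192 ]; 195 3 [ 0.4733 -0.0217  0.1973]; Traceback (most recent call last):
  File "<stdin>", line 9, in <module>
    return umr_minimum(a, axis, None, out, keepdims, initial, where)
ValueError: zero-size array to reduction operation minimum which has no identity
```

View pics/up_scene.png

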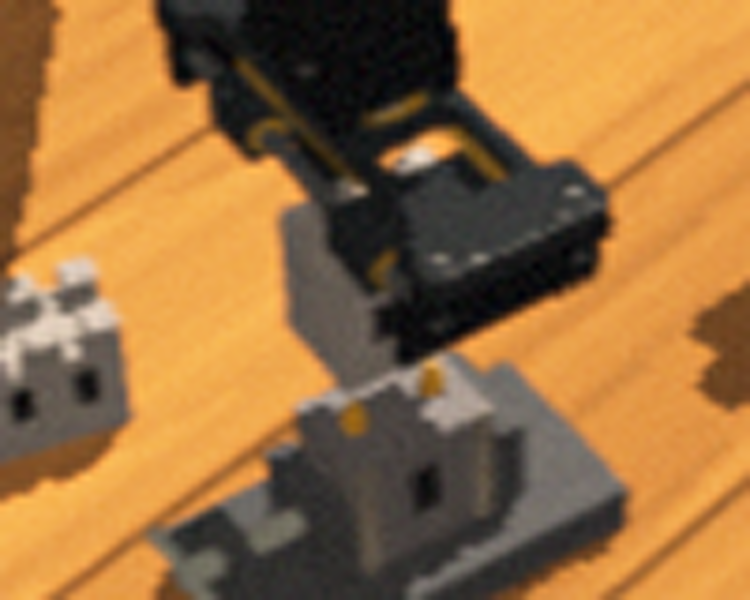

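Run:
```python
from h import *
a=np.radians(77.9); yv=np.array([np.cos(a),np.sin(a)]); xv=np.array([yv[1],-yv[0]])
c=dict(np.load("scene_up.npz")); W=cloud(c); px=c["pixels"].astype(int)
v,u=np.mgrid[0:384,0:512]
m=(np.hypot(W[...,0]-.503,W[...,1]+.017)<.06)&(W[...,2]>.129)&(W[...,2]<.178)
bright=px.min(-1)>70
S=(W[...,:2]*1000)@yv; X=(W[...,:2]*1000)@xv
for nm,k in (("bright",m&bright),("all",m)):
    print(nm,k.sum(),np.percentile(S[k],[5,25,50,75,95]).round(1),"x range",np.percentile(X[k],[2,50,98]).round(1))
k=m&bright&(np.abs(S-np.median(S[m&bright]))<4)
A=np.c_[X[k],W[...,2][k]*1000,np.ones(k.sum())]; co=np.linalg.lstsq(A-[[496,153,0]],S[k],rcond=None)[0]
print("plane",co.round(3),k.sum())
# lower section in the same camera, before: tray cover & top
from rig import camera
c0=dict(np.load("scene.npz")); W0=cloud(c0); P=pts(W0,(.503,-.017),.06,.1,.118)*1000
for nm,Q in (("cover",P),):
    s=Q[:,:2]@yv; x=Q[:,:2]@xv; print(nm,"s",np.percentile(s,[1,99]).round(1),s.min(),s.max(),"x",x.min(),x.max())
    cov=Q
# cover -y end face: vertical points below top
Q=pts(W0,(.503,-.017),.06,.088,.103)*1000; s=Q[:,:2]@yv;x=Q[:,:2]@xv
g=s<65; print("cover -y face",g.sum(),np.percentile(s[g],[10,50,90]).round(1),x[g].min(),x[g].max())
# same for dowels now
mm=(np.hypot(W[...,0]-.503,W[...,1]+.017)<.06)&(W[...,2]>.089)&(W[...,2]<.1)&(px[...,0]<110)
print("dowels",np.c_[S[mm],X[mm],W[...,2][mm]*1000].round(1).tolist())
tcp=np.array([502.7,-17.7]); print("tcp s,x",tcp@yv,tcp@xv)
```

```text
bright 156 [55.4 56.3 57.  61.7 71. ] x range [473.8 507.  518.5]
all 198 [55.5 56.4 58.8 68.7 75.9] x range [474.8 515.2 528.2]
plane [2.4000e-02 1.8000e-02 5.6848e+01] 115
cover s [ 55.8 120.1] 55.226955141421584 120.99317360342484 x 472.0438114221033 519.9455231239799
cover -y face 40 [55.7 56.5 62.6] 472.0438114221033 519.7128502264329
dowels [[108.6, 494.9, 94.7], [103.6, 497.2, 95.4], [106.0, 498.9, 95.5], [103.6, 497.0, 91.0], [105.9, 498.9, 91.3], [108.6, 500.0, 90.6], [101.4, 500.3, 91.0], [70.8, 494.4, 96.0], [68.5, 498.0, 96.3], [71.4, 498.9, 95.3], [65.6, 496.9, 92.8], [68.3, 498.1, 92.2], [69.8, 501.4, 94.3], [67.2, 499.7, 90.1]]
tcp s,x 88.0684882811239 495.24188168194894
```

Run:
```python
from h import *
a=np.radians(77.9); yv=np.array([np.cos(a),np.sin(a)]); xv=np.array([yv[1],-yv[0]])
def edge(f,c,zs,s0,s1):
    d=dict(np.load(f)); W=cloud(d)*1000; S=W[...,:2]@yv; X=W[...,:2]@xv
    r=[]
    m=(W[...,2]>zs[0])&(W[...,2]<zs[1])&(S>s0)&(S<s1)&(X>455)&(X<540)
    for row in range(384):
        if m[row].sum()>2: r.append(X[row][m[row]].min())
    print(f,zs,len(r),np.round(r,1),"mean",np.mean(r).round(2),np.median(r).round(2))
edge("scene_up.npz",0,(130,178),53,60)
edge("scene.npz",0,(86,104),53,60)
edge("scene.npz",0,(86,109),53,60)
```

```text
scene_up.npz (130, 178) 16 [477.4 476.4 474.9 473.7 473.4 472.6 472.8 478.2 477.9 478.1 485.8 488.7
 494.  501.1 506.2 506.1] mean 483.57 477.97
scene.npz (86, 104) 8 [478.8 483.8 483.3 490.7 494.4 501.1 506.9 510.5] mean 493.67 492.55
scene.npz (86, 109) 12 [475.1 473.2 479.9 480.  478.8 483.8 483.3 490.7 494.4 501.1 506.9 510.5] mean 488.13 483.54
```

Emit:
{"name": "step_arm", "arguments": {
  "rows": [
    [-0.0005,-0.0004,-0.01,0,0,0],
    [0,0,-0.01,0,0,0],
    [0,0,-0.008,0,0,0],
    [0,0,-0.003,0,0,0],
    [0,0,-0.002,0,0,0],
    [0,0,-0.002,0,0,0],
    [0,0,0,0,0,0]
  ]
}}

```text
time: 16.58
position: [0.5023, -0.0171, 0.123]
tool_rot: [0.778, 0.628, 0.0, 0.0]
ft_force: [0.0, 0.1, -1.5]
grip_width: 0.0439
grip_force: 40.0
```

Emit:
{"name": "step_arm", "arguments": {
  "rows": [
    [0,0,-0.001,0,0,0],
    [0,0,-0.001,0,0,0],
    [0,0,0,0,0,0]
  ]
}}

```text
time: 16.95
position: [0.5022, -0.0171, 0.1209]
tool_rot: [0.779, 0.628, -0.0, -0.0]
ft_force: [-0.7, 1.1, -1.4]
grip_width: 0.0439
grip_force: 40.0
```

The dowels have entered the sockets (underside at 93 mm against dowel tops at 98 mm, no load). Continuing down.

Emit:
{"name": "step_arm", "arguments": {
  "rows": [
    [0,0,-0.002,0,0,0],
    [0,0,-0.002,0,0,0],
    [0,0,-0.002,0,0,0],
    [0,0,0,0,0,0]
  ],
  "squeeze": 55
}}

```text
time: 17.45
position: [0.5022, -0.0171, 0.1147]
tool_rot: [0.779, 0.628, -0.0, -0.0]
ft_force: [0.5, 0.0, -1.2]
grip_width: 0.0437
grip_force: 55.0
```

Emit:
{"name": "step_arm", "arguments": {
  "rows": [
    [0,0,-0.001,0,0,0],
    [0,0,-0.001,0,0,0],
    [0,0,0,0,0,0]
  ]
}}

```text
time: 17.82
position: [0.5023, -0.0171, 0.113]
tool_rot: [0.779, 0.628, 0.0, 0.0]
ft_force: [0.4, 0.3, -1.0]
grip_width: 0.0438
grip_force: 55.0
```

Emit:
{"name": "step_arm", "arguments": {
  "rows": [
    [0,0,-0.001,0,0,0],
    [0,0,0,0,0,0],
    [0,0,0,0,0,0]
  ]
}}

```text
time: 18.2
position: [0.5023, -0.0171, 0.113]
tool_rot: [0.779, 0.628, 0.0, 0.0]
ft_force: [-1.8, -0.5, 8.0]
grip_width: 0.0433
grip_force: 55.0
```

Emit:
{"name": "step_arm", "arguments": {
  "rows": [
    [0,0,-0.0005,0,0,0],
    [0,0,0,0,0,0],
    [0,0,0,0,0,0]
  ]
}}

```text
time: 18.58
position: [0.5022, -0.0171, 0.113]
tool_rot: [0.778, 0.628, 0.0, 0.0]
ft_force: [-2.6, -0.3, 11.8]
grip_width: 0.0439
grip_force: 55.0
```

Emit:
{"name": "step_arm", "arguments": {
  "rows": [
    [0,0,0.0002,0,0,0],
    [0,0,0,0,0,0],
    [0,0,0,0,0,0],
    [0,0,0,0,0,0]
  ]
}}

```text
time: 19.08
position: [0.5022, -0.0171, 0.113]
tool_rot: [0.779, 0.628, 0.0, 0.0]
ft_force: [-2.0, -0.3, 10.3]
grip_width: 0.0438
grip_force: 55.0
```

Run:
```python
from h import *
o=get_obs(); print(o["time"],np.round(o["position"],4),np.round(o["ft_force"],1))
c=camera("scene"); cv2.imwrite("pics/end.png",cv2.resize(c["pixels"][100:250,200:360],(640,600),interpolation=cv2.INTER_CUBIC))
print(np.round(get_obs()["ft_force"],1))
```

```text
19.075 [ 0.5022 -0.0171  0.113 ] [-2.  -0.3 10.3]
[-1.2 -0.3 10.1]
```

View pics/end.png

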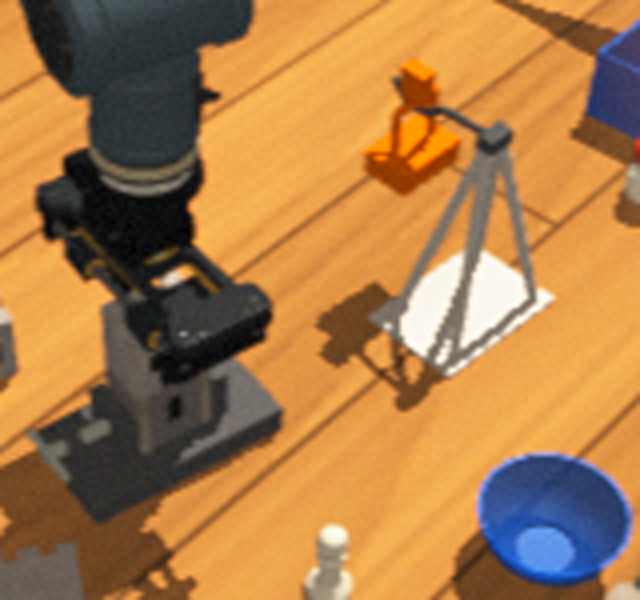

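The tower is seated flush in line at (150,370), pressed with about 10 N, and the cover hangs on the hook at (410,130).

```bash
python3 -c "from rig import hand_in; print(hand_in())"
```

```text
the job is handed in; nothing more can be done
None
```

The job is handed in after about 19 s: the cover hangs released on the hook, and the upper tower sits fully home on the dowels, still gripped and pressed down with about 10 N.

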